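# Open the child-safe tablet keeper

### The job

Open the child-safe dishwasher-tablet keeper all the way: with a fingertip press the steel thumb plate at its end down and, holding it down, push the wooden lid past the catch; then push the lid on until it is fully open, and take the hand away. Only press and push: the keeper stays standing where it is, not lifted, tipped or shoved along, and the things standing round it are left alone.

Things in the scene. Friction and masses are not known exactly. Their poses are not given: they have to be found in the camera images.
- keeper: White box for dishwasher tablets with a light wooden sliding lid, 238 mm long (x) x 106 mm wide (y), loose on rubber feet (2 kg; shoved by more than about 8 N it slides). Origin: centre of its underside, z up, +x = the way the lid opens. Along x: thumb bay (-119 to -75 mm), shut lid (-72 to 26), fixed deck under the open lid (to 119). Side rails 81 mm high, 82 mm apart inside.
- thumb_plate (a point): Centre of the top of the steel thumb plate at the keeper's -x end: 34 mm (x) x 78 mm (y), finely ribbed, level, 72 mm above the worktop at rest, 3.5 mm short of the lid's rear face. It sinks straight down up to 8 mm on a spring (2 N at first, 5 N fully down). Low cheeks (71 mm high) beside it; the outer end wall is lower, 57 mm.
- lid_rear_face (a point): Middle of the lid's upright rear face, the one to push towards the keeper's +x: 78 mm wide, from 67.5 to 87.5 mm above the worktop, this point at 77.5 mm; it moves with the lid. The lid is 98 mm long, its top slopes from this raised edge down to 77.5 mm.
- catch_studs (a point): Midway between the tops of the two steel catch studs (56 mm apart across y, each 7 x 16 mm) that stand 7 mm out of the deck (deck top 66 mm above the worktop) 2 mm in front of the shut lid. They are one piece with the thumb plate and sink with it.
- mouth (a point): Centre of the keeper's mouth, 66 mm above the worktop: the opening under the shut lid, 83 mm (x) x 94 mm (y), with tablets inside whose tops are below 55 mm. Once the lid has moved on, nothing between the side rails here stands above 55 mm.
- keeper_lid (a joint): How far the lid is open (m), along +x of the keeper: 0 shut, 0.082 fully open against its stop. Shut, it has 2 mm of play before it meets the studs. It slides with 1 to 4 N and stays where it is left.
- keeper_catch (a joint): How far thumb plate and studs are pressed down (m): 0 up, 0.008 fully down. The lid passes over the studs once this is above about 0.006, and then keeps them down by itself while it lies over them.
- tumbler: Clear glass tumbler, 76 mm across, 86 mm tall, standing off the far (+x) end of the keeper; loose. Origin at its underside.
- espresso_cup: Small white espresso cup with a handle, 60 x 87 mm, 50 mm tall, near the long side of the keeper that is turned to the wall; loose. Origin at its underside.
- spice_jar: Small slant-mouthed glass spice jar, about 76 x 66 mm, 79 mm tall, near the same long side; loose. Origin at its underside.
- lemon: Lemon, 78 x 55 mm, 56 mm tall, near the tall unit on the right; loose. Origin at its underside.
- garlic: Garlic bulb, 60 mm, 58 mm tall, near the tall unit on the right; loose. Origin at its underside.
- peeler: Vegetable peeler with a yellow handle, 170 x 25 mm, 18 mm tall, lying flat left of the keeper; loose. Origin at its underside.

How it is judged:
By the outcome, as a careful person would: the job done as asked, in the order asked, and still so for the second after the job is handed in, with the robot touching nothing.
It also fails if it takes over 32 s, if anything falls off the work surface, if the arm or the gripper's body presses on something with over 40 N, if the wrist force passes 120 N, or if a joint passes its speed limit or range.

### The arm

A 6-joint arm with a two-finger parallel gripper is mounted at the origin on a cart in front of the work surface, level with it; the furniture and walls round the work are solid. World frame = base frame: x ahead of the robot, y to its left, z up, the work surface at z = 0. Lengths are in m, angles in degrees, forces in N, time in s.
With the tool pointing down it reaches from about 0.4 to 0.825 m from the base axis. Payload 7 kg.
Tool frame: the origin (TCP) lies at the very end of the fingers, on their centre line; the grasp point (between the pads) lies 19 mm behind it (r.hold_point_z is the distance from the TCP to the grasp point, in m); z points along the fingers, y is the line along which they close (so a half turn about z gives the same grasp; the last joint's range is limited). The gripper opens to 88 mm and grips with 3 to 60 N. Pads are 19 mm wide; open, the fingers measure 130 mm over their backs; the gripper's body (78 mm by 193 mm) begins 47 mm behind the grasp point.
Start: joints at [90.189, 20.546, 0.682, 0, -70.136, -16.507], TCP at [0.19, 0.648, 0.227] pointing down, gripper open.
Joint ranges: [-176.03, 176.03], [-82.01, 121.73], [-58.28, 71.71], [-173.87, 95.51], [-174.79, -0.11], [-173.66, 173.66]. Speed limits (degrees/s): [136.94, 136.94, 172.46, 180, 180, 180].

### API

Orientations are given as [roll, pitch, yaw] about the fixed x, y, z axes, in that order (R = Rz(yaw) Ry(pitch) Rx(roll)).
In Python, from plant import telemetry, vision, workorder, r gives the robot as it stands.
- The arm moves only by the tool move_arm, never from a script. Its argument "plan" is a list of rows, each a list of 7 numbers: the opening, from -1 (shut) to 1 (fully open), so that 0 is half open, then the shift along the world's x, y, z in m, then the turn, a rotation vector about the world's x, y, z in degrees. In form: [[fingers, dx, dy, dz, ax, ay, az], ...]. A call has 1 to 20 rows; each row shifts and turns the commanded pose from where the row before left it; what a row does not reach is not made up. A row lasts 1/8 s, in which the tool goes at most 62.5 mm and 10.7 degrees, less where a joint would pass 70% of its speed; a pose out of reach is approached as far as the arm can. A call is refused whole if a number of a shift passes 0.0625 or a number of a turn 10.7, either way. A call with a gripper value outside its range is refused whole. The fingers move at their own pace and stop on an object; "force" is the grip in N (left out, the last holds). Time passes only in rows, so rows that do not move let the fingers close. It gives the time, the measured TCP pose, the force, the opening and the grip force at its end, in the units of the state.
- telemetry.get_state(): the state, without advancing time (a new reading comes with each control period).
- vision.capture(name): name is "side" or "top"; returns a dict with "img" (384x512x3 uint8, red, green, blue), "depth" (384x512 float32, m along the optical axis (not along the pixel's ray), 0 where there is no reading), "intrinsics" (3x3 intrinsics, pixels), "D" ([k1, k2, p1, p2, k3] as OpenCV has them; the pictures are not rectified), "R" (3x3) and "t" (3): a world point X has camera coordinates R X + t. Camera axes: x right, y down, z forward; pixel columns grow to the right and rows downward; lengths in m; the calibration is good to about 2 mm. A picture is of the moment at which its call begins.
- workorder.close_job(): hands the job in; it is judged then, once.
The state is a dict: "time_s": time; "joints": joint angles; "qd": joint speeds; "joint_torque": joint torques, N m; "tcp_pos": TCP position; "eef_rot": TCP orientation; "contact_force": force on the tool from outside, world axes, zero at the start; "moment": the same for the moment, N m; "gripper_width": finger opening in m; "gripper_force": force on a finger pad.
Only numpy, scipy, OpenCV 4.12 (cv2) and the standard library are available. Lean on these libraries where they do the work, as an engineer would, in place of code of your own. Each camera call takes 0.05 s, during which the arm holds its last target. There are 200 camera calls.

## Working session

There is one attempt and no reset: what is moved stays moved. The work goes in short steps, Python scripts to look and compute and a tool call to move; the robot and the scene stay as the last step left them, time stands still between calls to the robot, and variables do not carry over. Pictures are saved under pics/ and viewed, at most 10 in all, crops included, and the job is handed in when it is done.

Besides the shell and the picture viewer there is one more tool, called after "Emit:" as name(argument=value, ...), one argument or row to a line, values as JSON. move_arm: Moves the arm, as the interface text tells. Its arguments: {"type":"object","properties":{"plan":{"type":"array"},"force":{"type":"number"}},"required":["plan"]}

```bash
mkdir -p pics
cat > h.py <<'E'
import numpy as np, cv2
from plant import telemetry, vision, workorder, r
def cap(n):
    c=vision.capture(n); return c
def cloud(c):
    K=np.array(c["intrinsics"]);D=np.array(c["D"]);d=c["depth"]
    h,w=d.shape;u,v=np.meshgrid(np.arange(w),np.arange(h))
    p=cv2.undistortPoints(np.stack([u,v],-1).reshape(-1,1,2).astype(np.float64),K,D).reshape(h,w,2)
    X=np.dstack([p[...,0]*d,p[...,1]*d,d])
    W=(X-np.array(c["t"]).ravel())@np.array(c["R"]); W[d==0]=np.nan
    return W
E
python3 - <<'E'
from h import *
for n in("top","side"):
    c=cap(n); cv2.imwrite(f"pics/{n}0.png",cv2.cvtColor(c["img"],cv2.COLOR_RGB2BGR))
    np.savez(f"{n}0.npz",W=cloud(c),img=c["img"])
    print(n,-np.array(c["R"]).T@np.array(c["t"]).ravel())
print(telemetry.get_state())
E
```

```text
top [ 0.38997224 -0.05419606  1.17163364]
side [0.36340065 0.91794871 0.76851344]
{'time_s': 0.1, 'joints': array([ 9.01893539e+01,  2.05861456e+01,  6.40515067e-01, -1.75928722e-02,
       -7.01342967e+01, -1.65064610e+01]), 'qd': array([-0.07040431, -0.10625543,  0.11688714,  0.07385731,  0.006437  ,
        0.0021558 ]), 'joint_torque': array([-1.24050868e-03, -5.84165311e+01,  2.93754995e+01,  7.01566815e+00,
        1.02622923e-02, -4.58205147e-05]), 'tcp_pos': array([0.18955228, 0.64740605, 0.22574153]), 'eef_rot': array([ 1.79918667e+02, -6.85338503e-03, -1.63230921e+01]), 'contact_force': array([-0.76842575, -0.88538365, -0.11241551]), 'moment': array([ 0.04000495,  0.03139669, -0.05167809]), 'gripper_force': 0.0, 'gripper_width': 0.08792721157440084}
```

View pics/top0.png

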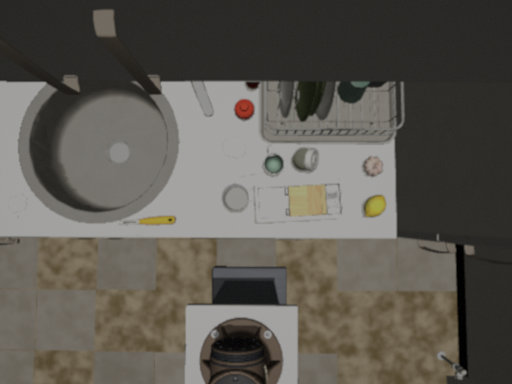

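View pics/side0.png

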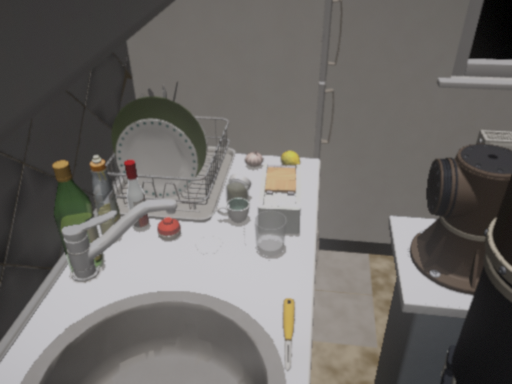

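Run:
```python
from h import *
a=np.load("top0.npz");W=a["W"];im=a["img"]
cv2.imwrite("pics/crop1.png",cv2.cvtColor(cv2.resize(im[140:240,230:400],None,fx=4.7,fy=4.7,interpolation=cv2.INTER_CUBIC),cv2.COLOR_RGB2BGR))
print((W[175:226:3,250:350:6,2]*1000).round())
for v,u in((200,340),(200,255),(222,300),(184,300)):print(v,u,W[v,u].round(3))
m=(W[...,2]>.05)&(W[...,2]<.1)
m[:182]=0;m[226:]=0;m[:,:252]=0;m[:,346:]=0
P=W[m][:,:2].astype(np.float32)
print(cv2.minAreaRect(P),len(P))
b=np.load("side0.npz");V=b["W"];q=(V[...,2]>.062)&(V[...,2]<.1)
c0=W[202,298]; q&=(abs(V[...,0]-c0[0])<.08)&(abs(V[...,1]-c0[1])<.15)
Q=V[q][:,:2].astype(np.float32);print(cv2.minAreaRect(Q),len(Q))
```

```text
[[ 3. -1. -0. -0. -2. -1. -3. -0. -4.  1.  1. -0. -1. -1.  1. -1. -4.]
 [ 0. -2.  2.  2. -2.  3.  1.  4.  4.  4.  0.  0.  0. -1.  0.  3. -1.]
 [ 1.  3. -1. -1.  0. -0. -2.  0. -1. 82. 83. 79. 80. 71. 73. 72.  2.]
 [-1. 82. 81. 81. 82. 80. 78. 83. 81. 83. 83. 82. 82. 66. 47. 54. -1.]
 [ 1. 80. 81. 76. 79. 64. 68. 79. 81. 79. 82. 88. 84. 74. 75. 56. -2.]
 [-3. 83. 60. 65. 69. 67. 75. 80. 81. 77. 81. 80. 92. 74. 73. 56. -1.]
 [-1. 83. 71. 67. 68. 69. 71. 78. 78. 78. 83. 81. 87. 71. 71. 54.  2.]
 [-2. 79. 65. 65. 68. 69. 69. 71. 80. 78. 83. 85. 86. 72. 71. 56. -2.]
 [ 2. 83. 66. 63. 67. 64. 65. 81. 80. 76. 81. 84. 90. 72. 71. 52. -2.]
 [ 0. 83. 64. 66. 68. nan 63. 75. 79. 75. 79. 85. 86. 72. 71. 52. -1.]
 [-4. 83. 63. 70. 67. 67. 67. 79. 78. 75. 77. 85. 88. 74. 73. 49. -2.]
 [ 1. 83. 67. 64. 66. 64. 66. 79. 77. 74. 81. 88. 88. 72. 71. 52. -1.]
 [-3. 78. 65. 65. 67. 68. 69. 79. 80. 79. 78. 85. 90. 72. 72. 48.  0.]
 [-1. 81. 68. 68. 68. 68. 69. 75. 79. 78. 76. 87. 82. 52. 53. 67.  1.]
 [ 1. 82. 66. 63. 64. 63. 82. 80. 82. 80. 84. 79. 79. 82. 73. 71.  3.]
 [-4. 84. 82. 81. 79. 81. 81. 82. 77. 83. -1.  2. -0.  2. -2.  0.  0.]
 [ 1. -1. -0. -3. -1. -2. -1.  0. -0.  1. -1.  0.  1. -3.  3.  3.  3.]]
200 340 [ 0.448 -0.275  0.052]
200 255 [ 0.446 -0.04   0.079]
222 300 [ 0.387 -0.169 -0.002]
184 300 [ 0.49  -0.161  0.083]
((0.444413959980011, -0.15848901867866516), (0.10599702596664429, 0.23798918724060059), 3.304138422012329) 3279
((0.4450727701187134, -0.14101774990558624), (0.10579365491867065, 0.27031034231185913), 3.5623137950897217) 2106
```

View pics/crop1.png

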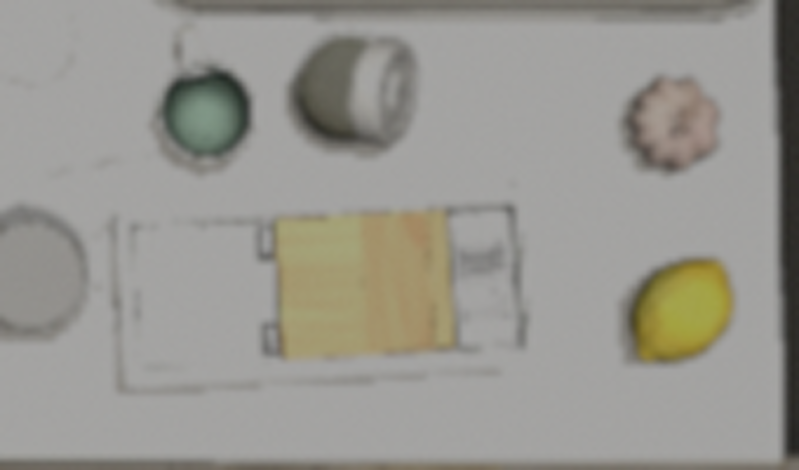

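Emit:
move_arm(
  plan=[
    [-1, 0.042, -0.042, 0, 0, 0, -5],
    [-1, 0.042, -0.042, 0, 0, 0, -5],
    [-1, 0.042, -0.042, 0, 0, 0, -5],
    [-1, 0.042, -0.042, 0, 0, 0, -5],
    [-1, 0.042, -0.042, 0, 0, 0, -5],
    [-1, 0.042, -0.042, 0, 0, 0, -5],
    [-1, 0, -0.057, 0, 0, 0, -5],
    [-1, 0, -0.057, 0, 0, 0, -5],
    [-1, 0, -0.057, 0, 0, 0, -5],
    [-1, 0, -0.057, 0, 0, 0, -5],
    [-1, 0, -0.057, 0, 0, 0, -5],
    [-1, 0, -0.057, 0, 0, 0, -5],
    [-1, 0, -0.057, 0, 0, 0, -5],
    [-1, 0, -0.05, 0, 0, 0, -5.4],
    [-1, 0, -0.05, 0, 0, 0, 0],
    [-1, 0, -0.05, 0, 0, 0, 0],
    [-1, 0, -0.05, 0, 0, 0, 0],
    [-1, 0, -0.05, 0, 0, 0, 0],
    [-1, 0, 0, 0, 0, 0, 0],
    [-1, 0, 0, 0, 0, 0, 0],
  ],
  force=40,
)

```text
time_s: 2.6
tcp_pos: [0.4412, -0.2532, 0.2261]
eef_rot: [180.0, 0.0, -86.8]
contact_force: [0.2, -0.0, -0.3]
gripper_width: 0.0004
gripper_force: 0.0
```

Emit:
move_arm(
  plan=[
    [-1, 0.008, 0.006, -0.03, 0, 0, 0],
    [-1, 0, 0, -0.04, 0, 0, 0],
    [-1, 0, 0, -0.04, 0, 0, 0],
    [-1, 0, 0, -0.03, 0, 0, 0],
    [-1, 0, 0, 0, 0, 0, 0],
    [-1, 0, 0, 0, 0, 0, 0],
  ],
)

```text
time_s: 3.35
tcp_pos: [0.4507, -0.2468, 0.0879]
eef_rot: [-179.9, -0.0, -86.6]
contact_force: [-0.2, -0.0, 0.3]
gripper_width: 0.0004
gripper_force: 0.0
```

Run:
```python
from h import *
c=cap("top");W=cloud(c);im=c["img"]
cv2.imwrite("pics/crop2.png",cv2.cvtColor(cv2.resize(im[150:240,240:360],None,fx=6,fy=6,interpolation=cv2.INTER_CUBIC),cv2.COLOR_RGB2BGR))
c=cap("side");im=c["img"]
cv2.imwrite("pics/crop3.png",cv2.cvtColor(cv2.resize(im[120:260,200:340],None,fx=4.2,fy=4.2,interpolation=cv2.INTER_CUBIC),cv2.COLOR_RGB2BGR))
s=telemetry.get_state();print(s["time_s"],s["tcp_pos"],s["eef_rot"],s["contact_force"])
```

```text
3.45 [ 0.45085759 -0.24705613  0.08818772] [-1.79849126e+02 -4.20888220e-02 -8.66638782e+01] [-0.19363302 -0.62766923  0.7891898 ]
```

View pics/crop3.png

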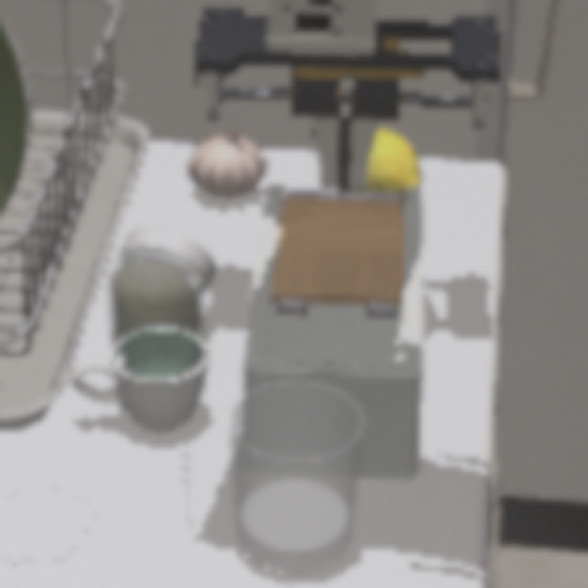

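The side crop shows the closed fingertip at about (345,185), centred behind the lid's raised rear edge and over the thumb plate, clear of everything else. Next I press.

Emit:
move_arm(
  plan=[
    [-1, 0, 0, -0.006, 0, 0, 0],
    [-1, 0, 0, -0.006, 0, 0, 0],
    [-1, 0, 0, -0.004, 0, 0, 0],
    [-1, 0, 0, -0.002, 0, 0, 0],
    [-1, 0, 0, -0.001, 0, 0, 0],
    [-1, 0, 0, 0, 0, 0, 0],
  ],
)

```text
time_s: 4.2
tcp_pos: [0.4495, -0.2473, 0.0676]
eef_rot: [180.0, -0.0, -86.7]
contact_force: [-2.0, 0.4, 4.3]
gripper_width: 0.0006
gripper_force: 1.6
```

Emit:
move_arm(
  plan=[
    [-1, 0, 0, -0.001, 0, 0, 0],
    [-1, 0, 0, -0.001, 0, 0, 0],
    [-1, 0, 0, -0.001, 0, 0, 0],
    [-1, 0, 0, 0, 0, 0, 0],
  ],
)

```text
time_s: 4.7
tcp_pos: [0.4495, -0.2473, 0.0645]
eef_rot: [180.0, 0.0, -86.7]
contact_force: [-2.2, -0.1, 4.2]
gripper_width: 0.0001
gripper_force: 2.2
```

Emit:
move_arm(
  plan=[
    [-1, 0, 0, -0.0005, 0, 0, 0],
    [-1, 0, 0, -0.0005, 0, 0, 0],
    [-1, 0, 0, 0, 0, 0, 0],
  ],
)

```text
time_s: 5.08
tcp_pos: [0.4496, -0.2473, 0.0641]
eef_rot: [-180.0, -0.0, -86.7]
contact_force: [-4.2, 0.9, 10.8]
gripper_width: 0.0002
gripper_force: 5.1
```

Emit:
move_arm(
  plan=[
    [-1, 0, 0.001, 0.0005, 0, 0, 0],
    [-1, 0, 0.002, 0, 0, 0, 0],
    [-1, 0, 0.002, 0, 0, 0, 0],
    [-1, -0.0005, 0.002, 0, 0, 0, 0],
    [-1, 0, 0, 0, 0, 0, 0],
  ],
)

```text
time_s: 5.7
tcp_pos: [0.45, -0.2401, 0.0643]
eef_rot: [-179.9, -0.0, -86.7]
contact_force: [1.8, -3.0, 3.8]
gripper_width: 0.0008
gripper_force: 2.2
```

Emit:
move_arm(
  plan=[
    [-1, 0, 0.0015, 0, 0, 0, 0],
    [-1, 0, 0.0015, 0, 0, 0, 0],
    [-1, 0, 0, 0, 0, 0, 0],
  ],
)

```text
time_s: 6.08
tcp_pos: [0.4496, -0.2373, 0.0643]
eef_rot: [-180.0, -0.0, -86.7]
contact_force: [1.9, -3.8, 5.7]
gripper_width: 0.0001
gripper_force: 2.7
```

Emit:
move_arm(
  plan=[
    [-1, 0, 0.0015, 0, 0, 0, 0],
    [-1, 0, 0.0015, 0, 0, 0, 0],
    [-1, -0.0005, 0.0015, 0, 0, 0, 0],
    [-1, 0, 0.0015, 0, 0, 0, 0],
    [-1, 0, 0, 0, 0, 0, 0],
  ],
)

```text
time_s: 6.7
tcp_pos: [0.4489, -0.2313, 0.0642]
eef_rot: [-180.0, -0.0, -86.7]
contact_force: [-0.1, -5.1, 6.0]
gripper_width: 0.0002
gripper_force: 2.8
```

Run:
```python
from h import *
def lidc(im,W):
    hsv=cv2.cvtColor(im,cv2.COLOR_RGB2HSV); m=(hsv[...,0]>8)&(hsv[...,0]<32)&(hsv[...,1]>50)&(W[...,2]>.06)&(W[...,2]<.1)
    P=W[m]-[.4444,-.1585,0]; a=P[:,:2]@[-.0576,.9983]; a=a[abs(a)<.13]
    return np.percentile(a,[1,50,99]).round(4),len(a)
a=np.load("top0.npz");print(lidc(a["img"],a["W"]))
c=cap("top");W=cloud(c);print(lidc(c["img"],W))
m=(W[...,2]>.075)&(W[...,2]<.1);m[:182]=0;m[226:]=0;m[:,:252]=0;m[:,300:]=0
W0=a["W"];m0=(W0[...,2]>.075)&(W0[...,2]<.1);m0[:182]=0;m0[226:]=0;m0[:,:252]=0;m0[:,300:]=0
print(np.nanpercentile(W[m],99,axis=0),np.nanpercentile(W0[m0],99,axis=0))
s=cap("side");b=np.load("side0.npz")
print(lidc(b["img"],b["W"]),lidc(s["img"],cloud(s)))
cv2.imwrite("pics/crop4.png",cv2.cvtColor(cv2.resize(s["img"][120:260,200:340],None,fx=4.2,fy=4.2,interpolation=cv2.INTER_CUBIC),cv2.COLOR_RGB2BGR))
```

```text
(array([-0.0691, -0.0201,  0.1122]), 1136)
(array([-0.0484,  0.0018,  0.0355]), 182)
[ 0.42218305 -0.09900658  0.08643022] [ 0.49507748 -0.03955838  0.0858566 ]
(array([-0.0675, -0.0211,  0.0314]), 688) (array([-0.0597, -0.0097,  0.0404]), 736)
```

View pics/crop4.png

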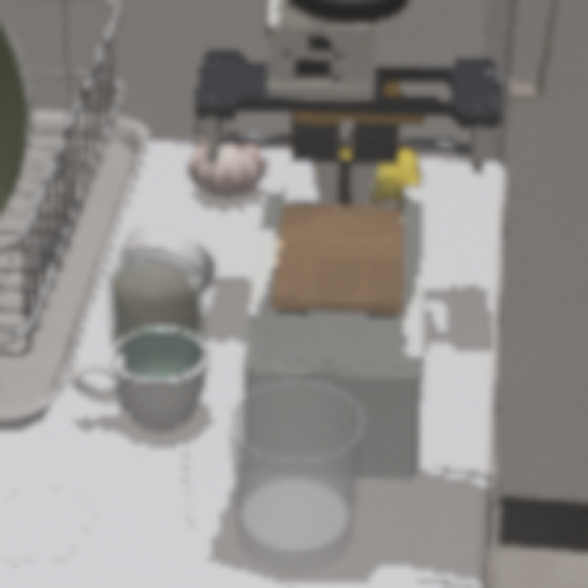

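Emit:
move_arm(
  plan=[
    [-1, 0, 0.0015, 0, 0, 0, 0],
    [-1, 0, 0.0015, 0, 0, 0, 0],
    [-1, 0, 0, 0, 0, 0, 0],
    [-1, 0, -0.001, 0.003, 0, 0, 0],
    [-1, 0, 0, 0.004, 0, 0, 0],
    [-1, 0, 0, 0, 0, 0, 0],
  ],
)

```text
time_s: 7.55
tcp_pos: [0.4479, -0.2289, 0.0708]
eef_rot: [179.9, 0.0, -86.7]
contact_force: [0.6, -0.3, 0.3]
gripper_width: 0.0006
gripper_force: 0.0
```

Emit:
move_arm(
  plan=[
    [-1, 0, 0.002, 0, 0, 0, 0],
    [-1, 0, 0.003, 0, 0, 0, 0],
    [-1, 0, 0.004, 0, 0, 0, 0],
    [-1, -0.0005, 0.004, 0, 0, 0, 0],
    [-1, 0, 0.004, 0, 0, 0, 0],
    [-1, -0.0005, 0.004, 0, 0, 0, 0],
  ],
)

```text
time_s: 8.3
tcp_pos: [0.4475, -0.2079, 0.0709]
eef_rot: [180.0, 0.0, -86.7]
contact_force: [-2.3, -4.2, -3.1]
gripper_width: 0.0003
gripper_force: 1.9
```

Emit:
move_arm(
  plan=[
    [-1, 0, 0.004, 0, 0, 0, 0],
    [-1, -0.0005, 0.004, 0, 0, 0, 0],
    [-1, 0, 0.004, 0, 0, 0, 0],
    [-1, 0, 0.004, 0, 0, 0, 0],
    [-1, -0.0005, 0.004, 0, 0, 0, 0],
    [-1, 0, 0.004, 0, 0, 0, 0],
    [-1, -0.0005, 0.004, 0, 0, 0, 0],
    [-1, 0, 0.004, 0, 0, 0, 0],
    [-1, 0, 0.004, 0, 0, 0, 0],
    [-1, -0.0005, 0.004, 0, 0, 0, 0],
    [-1, 0, 0.002, 0, 0, 0, 0],
    [-1, 0, 0.001, 0, 0, 0, 0],
    [-1, 0, 0, 0, 0, 0, 0],
  ],
)

```text
time_s: 9.93
tcp_pos: [0.4462, -0.165, 0.0712]
eef_rot: [-179.9, 0.0, -86.7]
contact_force: [-0.4, -0.9, -1.0]
gripper_width: 0.0004
gripper_force: 0.6
```

Emit:
move_arm(
  plan=[
    [-1, 0, 0.001, 0, 0, 0, 0],
    [-1, 0, 0.001, 0, 0, 0, 0],
    [-1, 0, 0, 0, 0, 0, 0],
  ],
)

```text
time_s: 10.3
tcp_pos: [0.4462, -0.1632, 0.0712]
eef_rot: [-179.9, -0.0, -86.7]
contact_force: [0.4, -2.9, -0.3]
gripper_width: 0.0005
gripper_force: 1.5
```

Emit:
move_arm(
  plan=[
    [-1, 0, 0.001, 0, 0, 0, 0],
    [-1, 0, 0.001, 0, 0, 0, 0],
    [-1, 0, 0, 0, 0, 0, 0],
  ],
)

```text
time_s: 10.68
tcp_pos: [0.446, -0.1611, 0.0712]
eef_rot: [-180.0, -0.0, -86.7]
contact_force: [1.0, -2.9, 0.8]
gripper_width: 0.0007
gripper_force: 1.4
```

Emit:
move_arm(
  plan=[
    [-1, 0, 0.001, 0, 0, 0, 0],
    [-1, 0, 0, 0, 0, 0, 0],
  ],
)

```text
time_s: 10.92
tcp_pos: [0.4459, -0.1601, 0.0712]
eef_rot: [-180.0, -0.0, -86.7]
contact_force: [0.2, -3.5, 1.7]
gripper_width: 0.0005
gripper_force: 1.4
```

Emit:
move_arm(
  plan=[
    [-1, 0, 0.0005, 0, 0, 0, 0],
    [-1, 0, 0, 0, 0, 0, 0],
  ],
)

```text
time_s: 11.18
tcp_pos: [0.4459, -0.1597, 0.0712]
eef_rot: [-180.0, -0.0, -86.7]
contact_force: [1.0, -3.6, 2.8]
gripper_width: 0.0003
gripper_force: 1.6
```

Still sliding at about 3 N; I'll continue in small steps until the stop is felt.

Emit:
move_arm(
  plan=[
    [-1, 0, 0.0005, 0, 0, 0, 0],
    [-1, 0, 0.0005, 0, 0, 0, 0],
    [-1, 0, 0, 0, 0, 0, 0],
  ],
)

```text
time_s: 11.55
tcp_pos: [0.4458, -0.1587, 0.0712]
eef_rot: [-180.0, -0.0, -86.7]
contact_force: [0.0, -3.4, 2.0]
gripper_width: 0.0007
gripper_force: 1.7
```

Emit:
move_arm(
  plan=[
    [-1, 0, 0.0005, 0, 0, 0, 0],
    [-1, 0, 0, 0, 0, 0, 0],
  ],
)

```text
time_s: 11.8
tcp_pos: [0.4458, -0.1582, 0.0711]
eef_rot: [-180.0, -0.0, -86.7]
contact_force: [0.1, -3.4, 2.4]
gripper_width: 0.0005
gripper_force: 1.7
```

Run:
```python
from h import *
def lidc(im,W):
    hsv=cv2.cvtColor(im,cv2.COLOR_RGB2HSV); m=(hsv[...,0]>8)&(hsv[...,0]<32)&(hsv[...,1]>50)&(W[...,2]>.06)&(W[...,2]<.1)
    P=W[m]-[.4444,-.1585,0]; a=P[:,:2]@[-.0576,.9983]; a=a[abs(a)<.13]
    return np.percentile(a,[1,50,99]).round(4),len(a)
s=cap("side");b=np.load("side0.npz")
print(lidc(b["img"],b["W"]),lidc(s["img"],cloud(s)))
cv2.imwrite("pics/crop5.png",cv2.cvtColor(cv2.resize(s["img"][120:260,200:340],None,fx=4.2,fy=4.2,interpolation=cv2.INTER_CUBIC),cv2.COLOR_RGB2BGR))
```

```text
(array([-0.0675, -0.0211,  0.0314]), 688) (array([0.0134, 0.0559, 0.1035]), 715)
```

View pics/crop5.png

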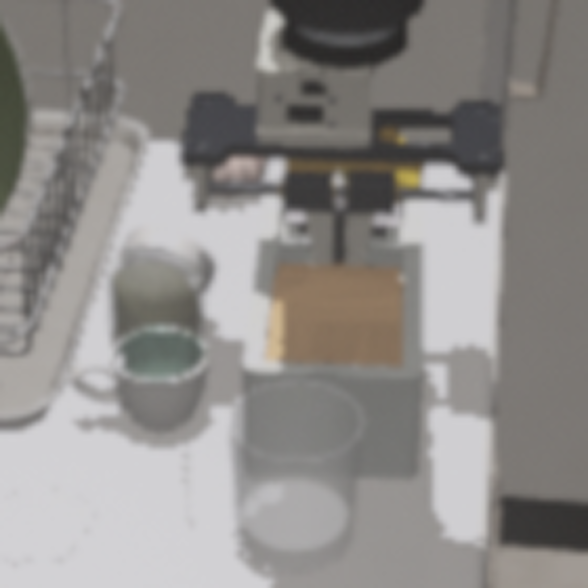

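The lid (now x 265–410, y 265–368) is about 79–81 mm open, and the keeper and neighbours haven't moved. I'll nudge on to the stop.

Emit:
move_arm(
  plan=[
    [-1, 0, 0.0005, 0, 0, 0, 0],
    [-1, 0, 0.0005, 0, 0, 0, 0],
    [-1, 0, 0, 0, 0, 0, 0],
  ],
)

```text
time_s: 12.22
tcp_pos: [0.4458, -0.1579, 0.0711]
eef_rot: [180.0, -0.1, -86.7]
contact_force: [2.2, -9.0, 1.2]
gripper_width: 0.0003
gripper_force: 4.9
```

Emit:
move_arm(
  plan=[
    [-1, 0, 0.0005, 0, 0, 0, 0],
    [-1, 0, 0, 0, 0, 0, 0],
  ],
)

```text
time_s: 12.48
tcp_pos: [0.4458, -0.1579, 0.0712]
eef_rot: [180.0, -0.1, -86.7]
contact_force: [1.7, -12.8, 0.4]
gripper_width: 0.0005
gripper_force: 6.7
```

Stop reached: the tool no longer advances. Backing off and lifting away.

Emit:
move_arm(
  plan=[
    [-1, 0, -0.003, 0, 0, 0, 0],
    [-1, 0, -0.006, 0, 0, 0, 0],
    [-1, 0, 0, 0.03, 0, 0, 0],
    [-1, 0, 0, 0.05, 0, 0, 0],
    [-1, 0, 0, 0.05, 0, 0, 0],
    [-1, 0, -0.05, 0.03, 0, 0, 0],
    [-1, 0, -0.05, 0, 0, 0, 0],
    [-1, 0, -0.05, 0, 0, 0, 0],
    [-1, 0, 0, 0, 0, 0, 0],
    [-1, 0, 0, 0, 0, 0, 0],
  ],
)

```text
time_s: 13.72
tcp_pos: [0.4451, -0.3155, 0.2304]
eef_rot: [179.9, 0.1, -86.8]
contact_force: [-0.2, -0.6, -0.0]
gripper_width: 0.0008
gripper_force: 0.0
```

Run:
```python
from h import *
def lidc(im,W):
    hsv=cv2.cvtColor(im,cv2.COLOR_RGB2HSV); m=(hsv[...,0]>8)&(hsv[...,0]<32)&(hsv[...,1]>50)&(W[...,2]>.06)&(W[...,2]<.1)
    P=W[m]-[.4444,-.1585,0]; a=P[:,:2]@[-.0576,.9983]; a=a[abs(a)<.13]
    return np.percentile(a,[1,50,99]).round(4),len(a)
s=cap("side");b=np.load("side0.npz")
print(lidc(b["img"],b["W"]),lidc(s["img"],cloud(s)))
cv2.imwrite("pics/crop6.png",cv2.cvtColor(cv2.resize(s["img"][120:260,200:340],None,fx=4.2,fy=4.2,interpolation=cv2.INTER_CUBIC),cv2.COLOR_RGB2BGR))
```

```text
(array([-0.0675, -0.0211,  0.0314]), 688) (array([0.0136, 0.0564, 0.104 ]), 718)
```

View pics/crop6.png

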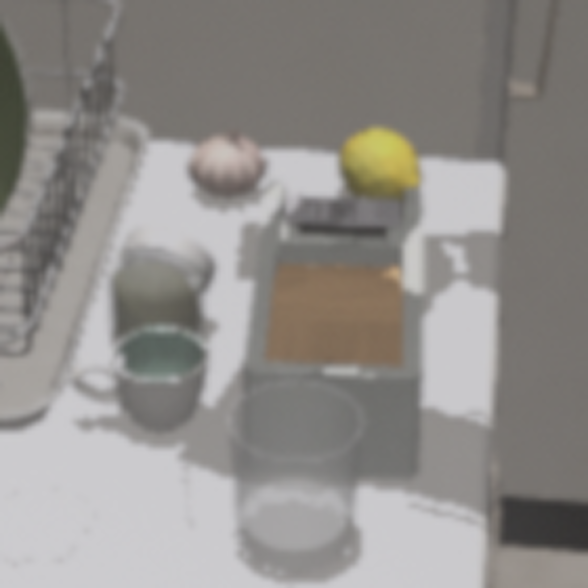

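The lid is at its stop, the mouth is open, and the keeper and neighbours are unmoved with the hand clear. Handing in.

```bash
python3 -c "
from h import *
print(workorder.close_job())"
```

```text
the job is handed in; nothing more can be done
None
```

The keeper's lid is fully open against its stop and the job is handed in: I pressed the thumb plate down, pushed the lid past the catch, then pushed on to the stop (up to about 13 N there) and took the hand away, with no visible movement of the keeper or the things around it.

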